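# Clamp a tooth cast with the cam lock

### The job

A tooth cast stands loose in one of the two small vices on the bench. Slide that vice's moving jaw (the jaw that carries the lever) away from you until the cast is held snugly between both jaws, then flip the vice's cam lever over to the left, fully down, so that the jaw is locked. Leave the empty vice as it is, and do not let the cast tip or leave its vice.

Things in the scene. Friction and masses are not known exactly. Their poses are not given: they have to be found in the camera images.
- cast_vice: Vice that holds the cast, fixed to the bench: aluminium plate 180x100x12 mm. Origin: centre of its underside; x along the slide from lever end to fixed jaw, y left, z up. Fixed jaw: pad face at x=+65, 96 wide, top 40 high (43 with screws). Guide rods 8 thick at y=-41 and +41, z=24. Rear bracket x=-88 to -78, 35 high. The cast stands on the plate at z=12. All mm.
- cast_vice_jaw (a joint): Slide of its moving jaw to vice +x, m. 0 = fully back; pad face at vice x = -0.020 + value. Starts 0 to 0.008; the cast is held between both pads at about 0.030; stop at 0.036. Lever up: slides with 2 N friction and may be pushed by the knob or lever, stiff in this direction. Jaw 96 mm wide, 40 high; 2 cheeks 36 wide, 56 high beside the lever (vice x -36 to -23 and -62 to -52 mm, + value).
- cast_vice_lever (a joint): Its cam lever, rad: 0 = upright, jaw free; 1.57 = flat towards vice +y, jaw locked, at its stop. Pivot parallel to vice x, at vice x = -44 mm + slide value, y = 0, z = 42 mm. Starts 0 to 0.15, stays where left. The cam bites from about 0.35 rad; flipping takes up to about 8 N at the knob. Locked, the jaw takes over 10 N to move.
- cast_vice_knob (a point): Centre of the black barrel knob (22 mm diameter, 16 mm long along the vice's x, flat ends) on that lever's end, 68 mm from the pivot, on a stem 10 mm thick. Lever upright: 110 mm above the bench; flat: 42 mm above the bench and 68 mm to the vice's +y, beyond the plate's edge.
- tooth_cast: Plaster tooth cast with pink gums, 55 mm along the vice's x, 65 mm across, 31 mm high (its plaster base is the lower 16 mm), about 0.12 kg, loose on the vice's plate between the jaws. Origin: centre of its underside; z up.
- empty_vice: The other vice, of the same make and size, with nothing in it; its lever stands up too. Same frame as the first. To be left alone.
- empty_vice_knob (a point): Centre of the knob of the empty vice's lever. To be left where it is.

How it is judged:
By the outcome, as a careful person would: the job done as asked, in the order asked, and still so for the second after the job is handed in, with the robot touching nothing.
It also fails if it takes over 35 s, if anything falls off the work surface, if the arm or the gripper's body presses on something with over 40 N, if the wrist force passes 120 N, or if a joint passes its speed limit or range.

### The arm

A 6-joint arm with a two-finger parallel gripper is mounted at the origin on a cart in front of the work surface, level with it; the furniture and walls round the work are solid. World frame = base frame: x ahead of the robot, y to its left, z up, the work surface at z = 0. Lengths are in mm, angles in rad, forces in N, time in s.
With the tool pointing down it reaches from about 350 to 875 mm from the base axis. Payload 4.2 kg.
Tool frame: the origin (TCP) lies between the finger pads; the fingertips stand 25 mm ahead of it and the grasp point (between the pads) lies 6 mm ahead of it; z points along the fingers, y is the line along which they close (so a half turn about z gives the same grasp; the last joint's range is limited). The gripper opens to 85 mm and grips with 20 to 120 N. Pads are 22 mm wide; open, the fingers measure 114 mm over their backs; the gripper's body (76 mm by 85 mm) begins 54 mm behind the grasp point. The pads swing forward as they close: fully open they stand 13 mm farther back than shut.
Start: joints at [0.259, 0.385, 0.008, 0, -1.194, -0.259], TCP at [624.979, 0.025, 256.312] pointing down, gripper open.
Joint ranges: [-3.14, 3.14], [-1.21, 2.06], [-1.07, 1.41], [-3.16, 2.05], [-2.99, -0.16], [-3.1, 3.1]. Speed limits (rad/s): [2.79, 2.79, 3.14, 3.14, 3.14, 3.14].

### API

Orientations are given as a unit quaternion [x, y, z, w].
In Python, from bench import read_state, imaging, workorder, nets gives the robot as it stands.
- The arm moves only by the tool apply_moves, never from a script. Its argument "rows" is a list of rows, each an object with "hand": the opening, from -1 (shut) to 1 (fully open); "delta_pos": the shift along the tool's x, y, z in mm, a list of three; "yaw": the turn about the tool's z in rad. A call has 1 to 12 rows; each row is the pose to reach, as a shift and turn from the pose commanded when the call began, along the tool's axes at that moment; what a row does not reach only later rows make up. A row lasts 1/12 s, in which the tool goes at most 41.7 mm and 7.16 degrees, less where a joint would pass 70% of its speed; a pose out of reach is approached as far as the arm can. A call with a gripper value outside its range is refused whole. The fingers move at their own pace and stop on an object; the grip force is fixed at half the most. Time passes only in rows, so rows that repeat a pose let the fingers close. It gives the time, the measured TCP pose, the force, the opening and the grip force at its end, in the units of the state.
- read_state(): the state, without advancing time (a new reading comes with each control period).
- imaging.get_image(name): name is "scene" or "side" or "wrist"; returns a dict with "pixels" (420x560x3 uint8, red, green, blue), "fx", "fy", "cx", "cy" (pixels), "xyz" and "rotation" of the camera in the world. Camera axes: x right, y down, z forward; pixel columns grow to the right and rows downward; lengths in mm; the calibration is good to about 2 mm. A picture is of the moment at which its call begins. There is no depth.
- workorder.job_done(): hands the job in; it is judged then, once.
Trained networks look in the newest picture that a camera, given by its name, has taken for a name from the list of things; names that differ only in an ending like _2 or _b are one class to them, and where a whole thing is asked for, a point or a joint stands for the part that bears it (a point fixed in the world has none). Each returns a list of dicts, best first, with "score" (0 to 1); they miss things now and then, are a little off and sometimes report something else, mostly with a low value. They report only what shows in the picture. A call takes as long as a camera call.
- nets.find_in(camera, query): "location" ([row, column] in pixels, amid what is visible of it).
- nets.pinpoint(camera, query): "location" ([row, column] in pixels: a listed point, or the origin of a listed thing).
The state is a dict: "clock": time; "joints": joint angles; "joint_vel": joint speeds; "joint_efforts": joint torques, N m; "position": TCP position; "ee_rot": TCP orientation; "contact_force": force on the tool from outside, world axes, zero at the start; "wrist_torque": the same for the moment, N m; "gripper_width": finger opening in mm; "grasp_force": force on a finger pad.
Only numpy, scipy, OpenCV 4.12 (cv2) and the standard library are available. Lean on these libraries where they do the work, as an engineer would, in place of code of your own. Each camera call takes 0.05 s, during which the arm holds its last target. There are 200 camera calls.

## Working session

There is one attempt and no reset: what is moved stays moved. The work goes in short steps, Python scripts to look and compute and a tool call to move; the robot and the scene stay as the last step left them, time stands still between calls to the robot, and variables do not carry over. Pictures are saved under pics/ and viewed, at most 10 in all, crops included, and the job is handed in when it is done.

Besides the shell and the picture viewer there is one more tool, called after "Emit:" as name(argument=value, ...) on one line, values as JSON. apply_moves: Moves the arm, as the interface text tells. Its arguments: {"type":"object","properties":{"rows":{"type":"array"}},"required":["rows"]}

```bash
ls; mkdir -p pics
cat > h.py <<'E'
import numpy as np, cv2
from bench import read_state, imaging, workorder, nets
from scipy.spatial.transform import Rotation as R
def rot(c):
    r=np.array(c["rotation"],float)
    return r if r.shape==(3,3) else R.from_quat(r).as_matrix()
def ray(c,rc):
    d=rot(c)@np.array([(rc[1]-c["cx"])/c["fx"],(rc[0]-c["cy"])/c["fy"],1.]); return np.array(c["xyz"],float),d/np.linalg.norm(d)
def atz(c,rc,z):
    o,d=ray(c,rc); return o+d*(z-o[2])/d[2]
def proj(c,p):
    q=rot(c).T@(np.array(p,float)-np.array(c["xyz"],float)); return [c["fy"]*q[1]/q[2]+c["cy"],c["fx"]*q[0]/q[2]+c["cx"]]
def tri(l):
    A=0;b=0;rs=[]
    for c,rc in l:
        o,d=ray(c,rc);P=np.eye(3)-np.outer(d,d);A=A+P;b=b+P@o;rs.append((o,P))
    x=np.linalg.solve(A,b); return x,[round(float(np.linalg.norm(P@(x-o))),1) for o,P in rs]
E
cat > a.py <<'E'
from h import *
np.set_printoptions(precision=1,suppress=True)
C={}
for n in ["scene","side","wrist"]:
    c=imaging.get_image(n);C[n]=c
    cv2.imwrite(f"pics/{n}0.png",c["pixels"][:,:,::-1])
    print(n,c["xyz"],c["fx"])
    for q in ["cast_vice","cast_vice_knob","tooth_cast","empty_vice","empty_vice_knob","cast_vice_jaw"]:
        print(q,[(np.round(d["location"]).tolist(),round(d["score"],2)) for d in nets.pinpoint(n,q)][:3])
s=read_state();print(s)
im=np.hstack([C["scene"]["pixels"],C["side"]["pixels"]]);
E
python3 a.py
```

```text
pics
scene [169.6 758.7 530.1] 525.9332160473089
cast_vice [([281.0, 252.0], 0.7)]
cast_vice_knob [([233.0, 271.0], 0.68)]
tooth_cast [([272.0, 238.0], 0.89)]
empty_vice [([222.0, 299.0], 0.98)]
empty_vice_knob [([180.0, 323.0], 0.75)]Traceback (most recent call last):
  File "a.py", line 9, in <module>
    print(q,[(np.round(d["location"]).tolist(),round(d["score"],2)) for d in nets.pinpoint(n,q)][:3])
                                                                             ~~~~~~~~~~~~~^^^^^
ValueError: it knows: cast_vice, cast_vice_knob, empty_vice, empty_vice_knob, tooth_cast
```

```bash
sed -i 's/,"cast_vice_jaw"\]/]/' a.py
cat >> a.py <<'E'
import pickle;pickle.dump(C,open("C.pkl","wb"))
for q in ["cast_vice","cast_vice_knob","tooth_cast","empty_vice","empty_vice_knob"]:
    l=[]
    for n in C:
        r=nets.pinpoint(n,q)
        if r and r[0]["score"]>.3:l.append((C[n],r[0]["location"]))
    if len(l)>1:print(q,*tri(l))
E
python3 a.py
```

```text
scene [169.6 758.7 530.1] 525.9332160473089
cast_vice [([279.0, 252.0], 0.88)]
cast_vice_knob [([233.0, 272.0], 0.62)]
tooth_cast [([270.0, 237.0], 0.59)]
empty_vice [([222.0, 300.0], 0.67)]
empty_vice_knob [([178.0, 319.0], 0.84)]
side [178.9 795.8 413.8] 416.044012030479
cast_vice [([263.0, 246.0], 0.78)]
cast_vice_knob [([220.0, 259.0], 0.93)]
tooth_cast [([258.0, 230.0], 0.82)]
empty_vice [([225.0, 278.0], 0.88)]
empty_vice_knob [([222.0, 276.0], 0.63), ([182.0, 290.0], 0.49)]
wrist [624.6 -70.2 374.3] 363.7045138340512
cast_vice [([324.0, 382.0], 0.93)]
cast_vice_knob []
tooth_cast [([329.0, 354.0], 0.95)]
empty_vice [([153.0, 386.0], 0.77)]
empty_vice_knob [([179.0, 487.0], 0.95)]
{'clock': 1.2, 'joints': array([ 0.3,  0.4,  0. ,  0. , -1.2, -0.3]), 'joint_vel': array([-0., -0.,  0., -0., -0.,  0.]), 'joint_efforts': array([  0. , -39.2,  18.9,   4.2,  -0. ,   0. ]), 'position': array([625. ,   0. , 256.3]), 'ee_rot': array([-0.7,  0.7, -0. ,  0. ]), 'contact_force': array([-0.4, -0.2, -0.1]), 'wrist_torque': array([ 0., -0., -0.]), 'grasp_force': 0.0, 'gripper_width': 85.19215029646062}
cast_vice [499.3 173.1   5.2] [2.5, 2.7, 0.2]
cast_vice_knob [473.8 155.3  91.5] [0.7, 0.7]
tooth_cast [530.6 173.6  12.3] [3.7, 3.3, 2.3]
empty_vice [507.4 -23.9  -1.5] [4.5, 3.4, 1.8]
empty_vice_knob [469.5  -0.8  72.4] [39.7, 57.4, 24.4]
```

View pics/scene0.png

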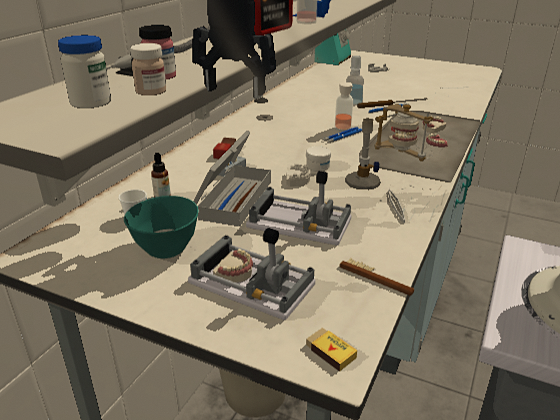

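View pics/wrist0.png

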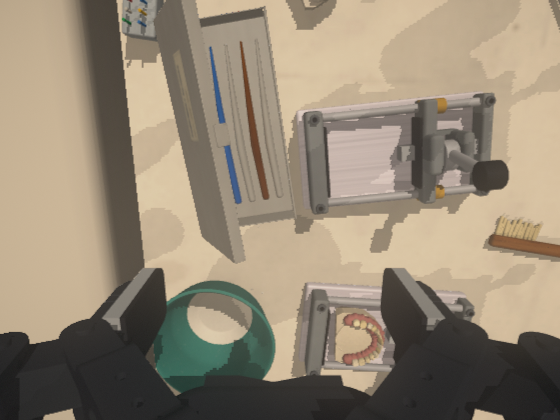

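The cast vice is the nearer one, with the bowl at its fixed-jaw end (cast at about [270,237] in scene, vice at [280,252]). In the wrist view it is half hidden by the fingers at [324,382]. I'll move the wrist camera over it.

Emit:
apply_moves(rows=[{"hand": -1,"delta_pos": [-40,17,0],"yaw": 0},{"hand": -1,"delta_pos": [-80,34,0],"yaw": 0},{"hand": -1,"delta_pos": [-120,51,0],"yaw": 0},{"hand": -1,"delta_pos": [-160,68,0],"yaw": 0},{"hand": -1,"delta_pos": [-200,85,0],"yaw": 0},{"hand": -1,"delta_pos": [-200,85,0],"yaw": 0},{"hand": -1,"delta_pos": [-200,85,0],"yaw": 0}])

```text
clock: 2.53
position: [538.9, 202.7, 256.6]
ee_rot: [0.709, -0.705, -0.0, -0.0]
contact_force: [-0.4, -1.0, -0.1]
gripper_width: 0.5
grasp_force: 0.0
```

```bash
sed -i 's/0.png/1.png/; s/^s=read.*$/print(read_state()["position"])/; s/C.pkl/C1.pkl/' a.py; python3 a.py
```

```text
scene [169.6 758.7 530.1] 525.9332160473089
cast_vice [([282.0, 250.0], 0.96), ([223.0, 299.0], 0.2)]
cast_vice_knob [([235.0, 271.0], 0.69)]
tooth_cast [([271.0, 240.0], 0.6)]
empty_vice [([223.0, 298.0], 0.88)]
empty_vice_knob [([177.0, 321.0], 0.58)]
side [178.9 795.8 413.8] 416.044012030479
cast_vice [([262.0, 244.0], 0.95)]
cast_vice_knob [([218.0, 261.0], 0.57)]
tooth_cast [([258.0, 229.0], 0.96)]
empty_vice [([224.0, 279.0], 0.78)]
empty_vice_knob [([184.0, 293.0], 0.67)]
wrist [539.7 129.3 374.3] 363.7045138340512
cast_vice [([153.0, 312.0], 0.63)]
cast_vice_knob [([189.0, 381.0], 0.58)]
tooth_cast [([153.0, 282.0], 0.66)]
empty_vice []
empty_vice_knob [([188.0, 379.0], 0.56)]
[540.  200.1 256.3]
cast_vice [501.4 176.2   4.8] [2.8, 2.4, 0.6]
cast_vice_knob [458.5 188.  111.4] [1.3, 3.1, 2.2]
tooth_cast [529.6 173.9  11.2] [5.1, 3.4, 1.8]
empty_vice [514.2 -43.3 -11.8] [2.5, 2.5]
empty_vice_knob [431.4 152.4 175.9] [35.8, 24.5, 53.1]
```

View pics/wrist1.png

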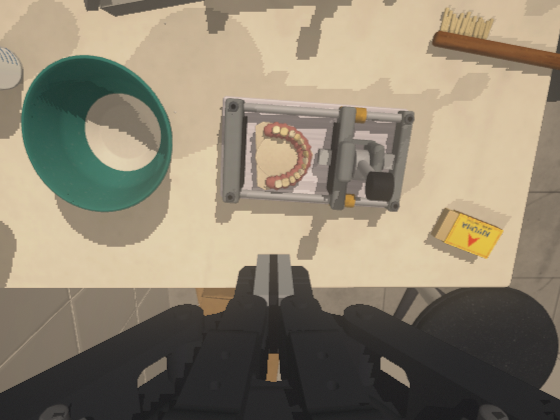

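The picture shows the whole cast vice: fixed-jaw screws at about [106,233] and [197,230], rear bracket ends at [118,408] and [206,395], knob at [186,380], and the cast upright at [155,283]. I'll fit the vice frame to these.

```bash
cat > b.py <<'E'
from h import *
import pickle
np.set_printoptions(precision=1,suppress=True)
C=pickle.load(open("C1.pkl","rb"));w=C["wrist"]
a,b=atz(w,[106,233],43),atz(w,[197,230],43); c,d=atz(w,[118,408],35),atz(w,[206,395],35)
print(a,b,c,d,np.linalg.norm(a-b),np.linalg.norm(c-d))
F=(a+b)/2;B=(c+d)/2;v=(F-B)[:2];print("mid",F,B,"len",np.linalg.norm(v),"yaw",np.arctan2(v[1],v[0]), np.arctan2(*(a-b)[[0,1]]*[1,-1]))
k=[186,380];print("knob@110",atz(w,k,110), "jaw screws",atz(w,[112,348],40),atz(w,[203,341],40))
print(tri([(w,k),(C["scene"],[236,271]),(C["side"],[219,260])]))
big=cv2.resize(C["scene"]["pixels"][210:330,170:330],(800,600),interpolation=cv2.INTER_CUBIC);cv2.imwrite("pics/sc.png",big[:,:,::-1])
E
python3 b.py
```

```text
[575.2 129.8  43. ] [580.6 211.9  43. ] [418.  140.4  35. ] [422.3 223.   35. ] 82.30786325975674 82.70542574043348
mid [577.9 170.8  43. ] [420.2 181.7  35. ] len 158.1317694406909 yaw -0.06890681417715518 -0.0657461148103869
knob@110 [460.8 186.9 110. ] jaw screws [473.6 135.   40. ] [475.6 218.6  40. ]
(array([459.3, 186.6, 108.8]), [1.2, 1.0, 2.1])
```

View pics/sc.png

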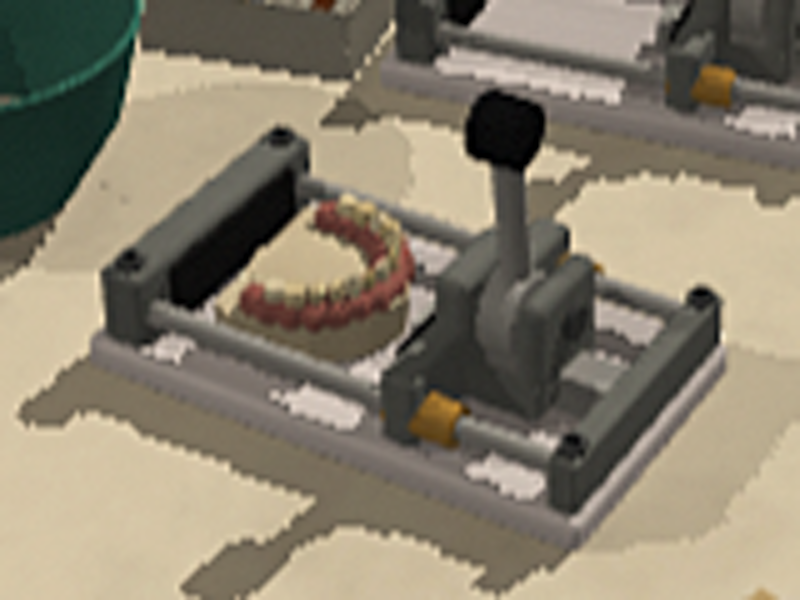

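The knob stands at (460,187,110), lever nearly upright, and the vice yaw is about -0.067. Next I go behind the knob with the fingers shut.

Emit:
apply_moves(rows=[{"hand": -1,"delta_pos": [3,40,0],"yaw": 0.067},{"hand": -1,"delta_pos": [7,80,0],"yaw": 0.067},{"hand": -1,"delta_pos": [10,118,0],"yaw": 0.067},{"hand": -1,"delta_pos": [10,118,35],"yaw": 0.067},{"hand": -1,"delta_pos": [10,118,70],"yaw": 0.067},{"hand": -1,"delta_pos": [10,118,105],"yaw": 0.067},{"hand": -1,"delta_pos": [10,118,138],"yaw": 0.067},{"hand": -1,"delta_pos": [10,118,138],"yaw": 0.067},{"hand": -1,"delta_pos": [10,118,138],"yaw": 0.067}])

```text
clock: 4.93
position: [421.7, 189.6, 117.7]
ee_rot: [-0.683, 0.73, -0.0, -0.002]
contact_force: [1.3, -0.2, 0.5]
gripper_width: 0.2
grasp_force: 0.0
```

Run:
```python
from h import *
s=read_state();print(s["position"],R.from_quat(s["ee_rot"]).as_matrix().round(3),s["contact_force"])
c=imaging.get_image("wrist");d=imaging.get_image("scene")
cv2.imwrite("pics/w2.png",np.vstack([c["pixels"][:,:,::-1][:300],cv2.resize(d["pixels"][130:330,150:350],(300,300))[:,:,::-1].repeat(1,1) if 0 else cv2.copyMakeBorder(cv2.resize(d["pixels"][130:330,150:350],(300,300))[:,:,::-1],0,0,0,260,0)]))
```

```text
[421.69337188 189.5788264  117.73525865] [[-0.066 -0.998 -0.002]
 [-0.998  0.066 -0.003]
 [ 0.003  0.002 -1.   ]] [ 1.34221227 -0.24863174  0.46277306]
```

View pics/w2.png

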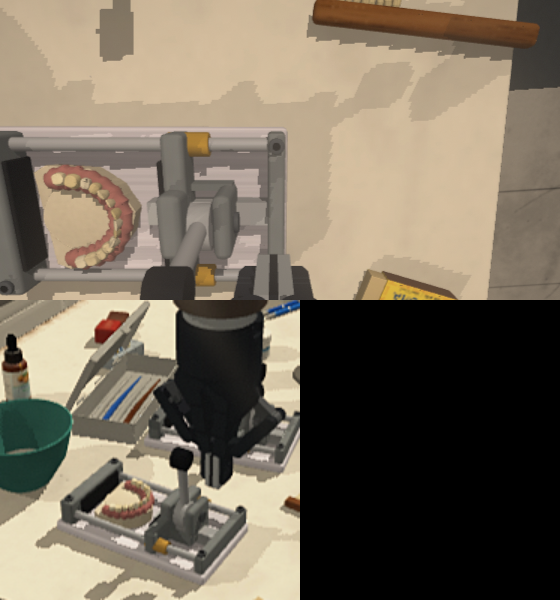

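The closed fingers (cols 245–290) stand behind the knob (145–195) at the same row. I'll push along vice +x.

Emit:
apply_moves(rows=[{"hand": -1,"delta_pos": [0,-6,0],"yaw": 0},{"hand": -1,"delta_pos": [0,-12,0],"yaw": 0},{"hand": -1,"delta_pos": [0,-16,0],"yaw": 0},{"hand": -1,"delta_pos": [0,-20,0],"yaw": 0},{"hand": -1,"delta_pos": [0,-24,0],"yaw": 0},{"hand": -1,"delta_pos": [0,-28,0],"yaw": 0},{"hand": -1,"delta_pos": [0,-32,0],"yaw": 0},{"hand": -1,"delta_pos": [0,-36,0],"yaw": 0},{"hand": -1,"delta_pos": [0,-38,0],"yaw": 0},{"hand": -1,"delta_pos": [0,-40,0],"yaw": 0},{"hand": -1,"delta_pos": [0,-42,0],"yaw": 0}])

```text
clock: 5.95
position: [463.8, 187.0, 118.2]
ee_rot: [-0.683, 0.73, 0.0, -0.0]
contact_force: [-3.1, -0.1, 1.2]
gripper_width: -0.2
grasp_force: 1.4
```

Emit:
apply_moves(rows=[{"hand": -1,"delta_pos": [0,-1,0],"yaw": 0},{"hand": -1,"delta_pos": [0,-2,0],"yaw": 0},{"hand": -1,"delta_pos": [0,-3,0],"yaw": 0},{"hand": -1,"delta_pos": [0,-4,0],"yaw": 0}])

```text
clock: 6.28
position: [467.0, 186.7, 118.2]
ee_rot: [-0.683, 0.73, 0.0, -0.001]
contact_force: [-7.9, 1.9, 6.2]
gripper_width: 0.1
grasp_force: 4.2
```

Run:
```python
from h import *
s=read_state();print(s["position"],s["contact_force"])
c=imaging.get_image("wrist");d=imaging.get_image("scene")
cv2.imwrite("pics/w3.png",np.vstack([c["pixels"][:,:,::-1][:300],cv2.copyMakeBorder(cv2.resize(d["pixels"][200:330,170:330],(369,300),interpolation=cv2.INTER_CUBIC)[:,:,::-1],0,0,0,191,0)]))
```

```text
[466.95512738 186.72189221 118.16920136] [-7.89388166  1.87494331  6.2037826 ]
```

View pics/w3.png

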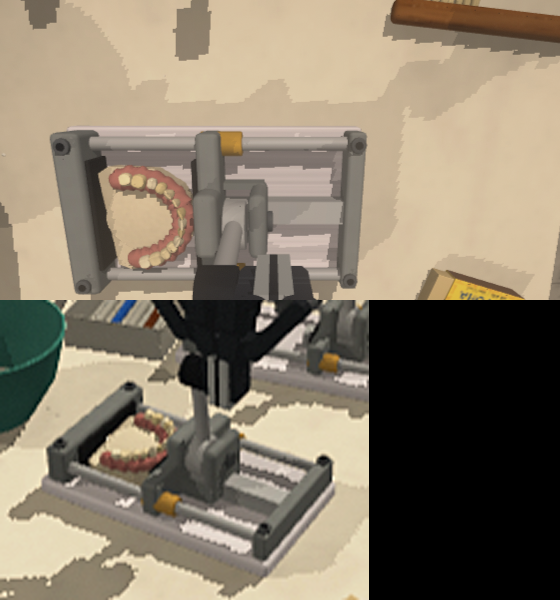

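The jaw now touches the cast, whose left edge (col ~108) is close to the fixed pad (col ~105). I'll keep pushing in small steps.

Emit:
apply_moves(rows=[{"hand": -1,"delta_pos": [0,-1,0],"yaw": 0},{"hand": -1,"delta_pos": [0,-2,0],"yaw": 0},{"hand": -1,"delta_pos": [0,-2,0],"yaw": 0}])

```text
clock: 6.63
position: [467.5, 186.3, 118.3]
ee_rot: [-0.683, 0.731, 0.001, -0.002]
contact_force: [-10.6, 2.7, 7.7]
gripper_width: -0.1
grasp_force: 5.9
```

Emit:
apply_moves(rows=[{"hand": -1,"delta_pos": [0,-1,0],"yaw": 0},{"hand": -1,"delta_pos": [0,-2,0],"yaw": 0},{"hand": -1,"delta_pos": [0,-3,0],"yaw": 0},{"hand": -1,"delta_pos": [0,-3,0],"yaw": 0}])

```text
clock: 6.97
position: [468.1, 185.3, 118.1]
ee_rot: [-0.683, 0.731, 0.002, -0.005]
contact_force: [-19.3, 3.9, 13.3]
gripper_width: 0.1
grasp_force: 9.8
```

Run:
```python
from h import *
s=read_state();print(s["position"],s["contact_force"])
c=imaging.get_image("wrist");d=imaging.get_image("scene")
cv2.imwrite("pics/w4.png",np.hstack([cv2.resize(c["pixels"][110:300,40:300],(410,300),interpolation=cv2.INTER_CUBIC)[:,:,::-1],cv2.resize(d["pixels"][200:330,170:330],(369,300),interpolation=cv2.INTER_CUBIC)[:,:,::-1]]))
np.save("w4.npy",c["pixels"])
# wrist screws fit later
print(c["xyz"])
```

```text
[468.11284793 185.3452647  118.05757   ] [-19.32772388   3.88999661  13.25329674]
[464.15607808 115.67572585 236.35105506]
```

View pics/w4.png

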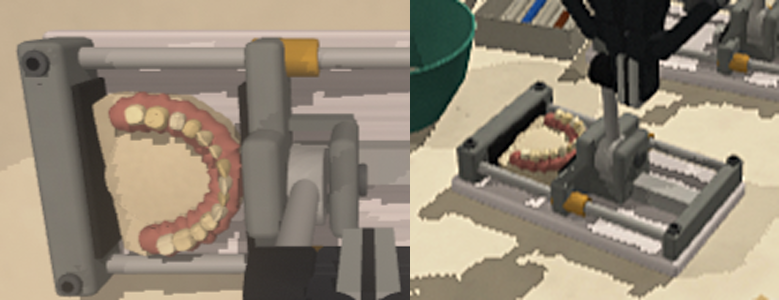

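The jaw has stalled at about 19 N with the cast between both pads, so it is snug. Next I back off and come round to the right side of the knob.

Emit:
apply_moves(rows=[{"hand": -1,"delta_pos": [0,8,0],"yaw": 0},{"hand": -1,"delta_pos": [0,18,0],"yaw": 0},{"hand": -1,"delta_pos": [20,18,0],"yaw": 0},{"hand": -1,"delta_pos": [38,18,0],"yaw": 0},{"hand": -1,"delta_pos": [38,18,0],"yaw": 0},{"hand": -1,"delta_pos": [38,2,0],"yaw": 0},{"hand": -1,"delta_pos": [38,-14,0],"yaw": 0},{"hand": -1,"delta_pos": [38,-14,0],"yaw": 0},{"hand": -1,"delta_pos": [38,-14,0],"yaw": 0}])

```text
clock: 7.82
position: [484.9, 148.1, 118.1]
ee_rot: [-0.683, 0.731, -0.0, 0.0]
contact_force: [-0.3, 0.2, -0.9]
gripper_width: 0.2
grasp_force: 0.0
```

Run:
```python
from h import *
s=read_state();print(s["position"],s["contact_force"])
l=[]
for n in ["scene","side","wrist"]:
    c=imaging.get_image(n);r=nets.pinpoint(n,"cast_vice_knob");print(n,r)
    if n=="wrist":w=c
    if n=="scene":d=c
    if r:l.append((c,r[0]["location"]))
if len(l)>1:print(tri(l))
cv2.imwrite("pics/w5.png",np.hstack([w["pixels"][:300,0:400,::-1],cv2.resize(d["pixels"][200:330,170:330],(369,300),interpolation=cv2.INTER_CUBIC)[:,:,::-1]]))
```

```text
[484.94848241 148.13936889 118.14798965] [-0.26386319  0.24421572 -0.92730142]
scene [{'location': [226.7, 253.9], 'score': 0.85}]
side [{'location': [213.5, 248.0], 'score': 0.9}]
wrist [{'location': [375.9, 269.0], 'score': 0.54}]
(array([486.97461048, 181.64443096, 114.05596582]), [3.7, 4.2, 0.5])
```

View pics/w5.png

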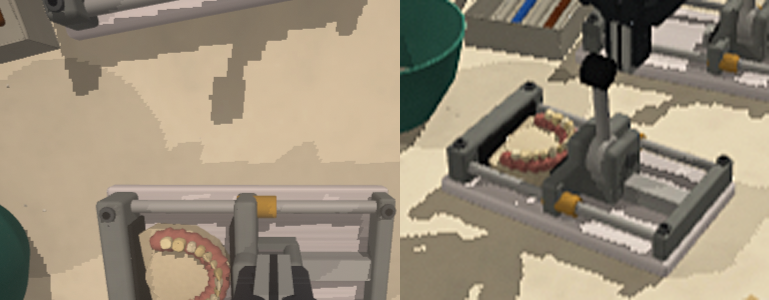

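The jaw stays forward and the knob is at about (487,183), with the fingers on its right side. I'll flip the lever left.

Emit:
apply_moves(rows=[{"hand": -1,"delta_pos": [-8,-2,0],"yaw": 0},{"hand": -1,"delta_pos": [-14,-2,0],"yaw": 0},{"hand": -1,"delta_pos": [-20,-2,0],"yaw": 0},{"hand": -1,"delta_pos": [-26,-2,1],"yaw": 0},{"hand": -1,"delta_pos": [-32,-2,2],"yaw": 0},{"hand": -1,"delta_pos": [-38,-2,4],"yaw": 0},{"hand": -1,"delta_pos": [-43,-2,7],"yaw": 0},{"hand": -1,"delta_pos": [-48,-2,10],"yaw": 0},{"hand": -1,"delta_pos": [-53,-2,14],"yaw": 0},{"hand": -1,"delta_pos": [-58,-2,18],"yaw": 0},{"hand": -1,"delta_pos": [-62,-2,22],"yaw": 0},{"hand": -1,"delta_pos": [-62,-2,22],"yaw": 0}])

```text
clock: 9.12
position: [490.5, 209.9, 95.8]
ee_rot: [-0.683, 0.73, -0.0, -0.0]
contact_force: [-0.1, -1.4, 0.9]
gripper_width: 0.4
grasp_force: 0.7
```

```bash
cat > c.py <<'E'
from h import *
import sys
s=read_state();print(s["position"],s["contact_force"])
l=[]
for n in ["scene","side"]:
    c=imaging.get_image(n);r=nets.pinpoint(n,"cast_vice_knob");print(n,r)
    if n=="scene":d=c
    if r:l.append((c,r[0]["location"]))
if len(l)>1:print(tri(l))
cv2.imwrite(f"pics/{sys.argv[1]}.png",cv2.resize(d["pixels"][180:330,160:360],(560,420),interpolation=cv2.INTER_CUBIC)[:,:,::-1])
E
python3 c.py s6
```

```text
[490.53795405 209.85295719  95.80920254] [-0.08761166 -1.36791775  0.86314542]
scene [{'location': [267.3, 238.2], 'score': 0.94}]
side [{'location': [244.1, 231.9], 'score': 0.5}]
(array([485.61624362, 241.67899696,  81.58001885]), [0.8, 0.8])
```

View pics/s6.png

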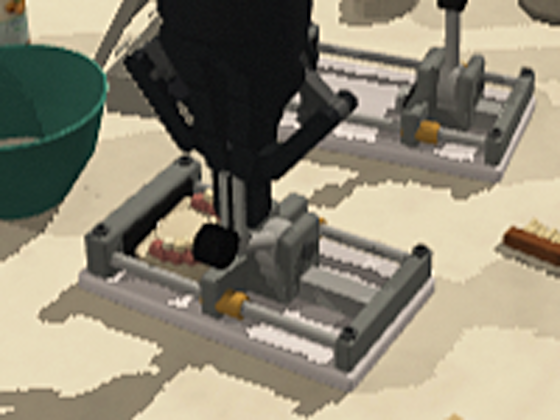

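The lever is about 57° over, the knob is at about (487,236,81), and the cast is still upright. Now I lift and press it down from above.

Emit:
apply_moves(rows=[{"hand": -1,"delta_pos": [6,0,0],"yaw": 0},{"hand": -1,"delta_pos": [6,0,-30],"yaw": 0},{"hand": -1,"delta_pos": [6,0,-45],"yaw": 0},{"hand": -1,"delta_pos": [-14,0,-45],"yaw": 0},{"hand": -1,"delta_pos": [-31,0,-45],"yaw": 0},{"hand": -1,"delta_pos": [-31,0,-45],"yaw": 0},{"hand": -1,"delta_pos": [-31,0,-30],"yaw": 0},{"hand": -1,"delta_pos": [-31,0,-18],"yaw": 0},{"hand": -1,"delta_pos": [-32,0,-10],"yaw": 0},{"hand": -1,"delta_pos": [-33,0,-2],"yaw": 0},{"hand": -1,"delta_pos": [-34,0,5],"yaw": 0},{"hand": -1,"delta_pos": [-34,0,10],"yaw": 0}])

```text
clock: 10.32
position: [494.5, 246.5, 87.5]
ee_rot: [-0.684, 0.73, 0.0, 0.004]
contact_force: [-1.9, 6.5, 10.7]
gripper_width: -0.2
grasp_force: 5.5
```

Emit:
apply_moves(rows=[{"hand": -1,"delta_pos": [0,0,4],"yaw": 0},{"hand": -1,"delta_pos": [0,0,7],"yaw": 0},{"hand": -1,"delta_pos": [0,0,9],"yaw": 0},{"hand": -1,"delta_pos": [0,0,11],"yaw": 0},{"hand": -1,"delta_pos": [0,0,11],"yaw": 0}])

```text
clock: 10.73
position: [495.0, 246.5, 77.9]
ee_rot: [-0.684, 0.73, -0.0, 0.004]
contact_force: [-2.6, 5.7, 13.0]
gripper_width: 0.0
grasp_force: 6.5
```

Emit:
apply_moves(rows=[{"hand": -1,"delta_pos": [0,0,2],"yaw": 0},{"hand": -1,"delta_pos": [0,0,4],"yaw": 0},{"hand": -1,"delta_pos": [0,0,4],"yaw": 0}])

```text
clock: 10.98
position: [495.3, 246.7, 77.1]
ee_rot: [-0.684, 0.729, -0.001, 0.005]
contact_force: [-9.3, 2.9, 30.8]
gripper_width: -0.1
grasp_force: 15.7
```

At its stop: 31 N with no further travel. I'll retreat upward and check.

Emit:
apply_moves(rows=[{"hand": -1,"delta_pos": [0,0,-10],"yaw": 0},{"hand": -1,"delta_pos": [0,0,-45],"yaw": 0},{"hand": -1,"delta_pos": [0,0,-85],"yaw": 0},{"hand": -1,"delta_pos": [0,0,-125],"yaw": 0},{"hand": -1,"delta_pos": [0,0,-165],"yaw": 0},{"hand": -1,"delta_pos": [0,0,-165],"yaw": 0},{"hand": -1,"delta_pos": [0,0,-165],"yaw": 0}])

```text
clock: 11.57
position: [493.3, 244.1, 238.4]
ee_rot: [-0.683, 0.73, 0.0, 0.003]
contact_force: [-0.6, -0.6, -1.0]
gripper_width: -0.3
grasp_force: 0.0
```

```bash
python3 c.py s7
python3 - <<'E'
from h import *
a=cv2.imread("pics/s7.png");w=imaging.get_image("wrist")["pixels"][:,:,::-1]
cv2.imwrite("pics/f.png",np.hstack([cv2.resize(a,(400,300)),cv2.resize(np.ascontiguousarray(w),(400,300))]))
E
```

```text
[493.28837592 244.07601644 238.44739095] [-0.57467254 -0.55859814 -1.028577  ]
scene [{'location': [287.4, 235.0], 'score': 0.84}]
side [{'location': [262.6, 231.5], 'score': 0.6}]
(array([487.94300732, 246.61182634,  47.8595207 ]), [0.6, 0.6])
```

View pics/f.png

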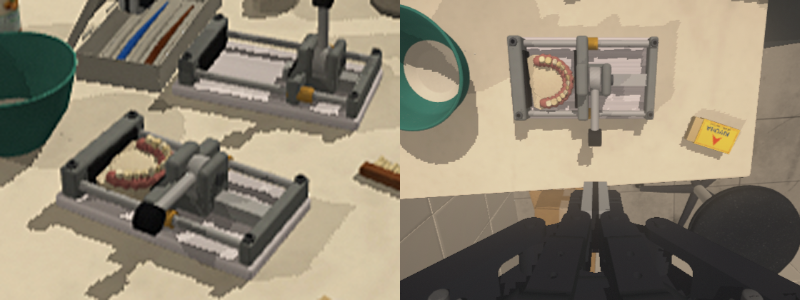

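The lever lies flat to the left, the cast is upright between both pads, and the empty vice is untouched.

```bash
python3 -c "
from h import *
print(workorder.job_done())"
```

```text
the job is handed in; nothing more can be done
None
```

The cast is held snugly between both jaws, the cam lever is flat to the left at its stop, the empty vice was not touched, and the job was handed in at about 12 s with no verdict returned.

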